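# Spin the idli stand's wing nut down snug

## Robot

A 6-joint arm with a two-finger parallel gripper is mounted at the origin on the work surface. World frame = base frame: x ahead of the robot, y to its left, z up, the work surface at z = 0. Lengths are in m, angles in rad, forces in N, time in s.
With the tool pointing down it reaches from about 0.35 to 0.85 m from the base axis. Payload 8.1 kg.
Tool frame: the origin (TCP) lies between the finger pads; the fingertips stand 11 mm ahead of it and the grasp point (between the pads) lies 8 mm behind it (tips_ahead is the z of the fingertips in the tool frame, in m); z points along the fingers, y is the line along which they close (so a half turn about z gives the same grasp; the last joint's range is limited). The gripper opens to 93 mm and grips with 3 to 60 N. Pads are 15 mm wide; open, the fingers measure 128 mm over their backs; the gripper's body (75 mm by 188 mm) begins 65 mm behind the grasp point.
Start: joints at [1.095, 0.13, 1.488, -0, 1.523, -0.085], TCP at [0.229, 0.555, 0.23] pointing down, gripper open.
Joint ranges: [-2.96, 2.96], [-0.89, 2.26], [0.02, 2.5], [-1.34, 4.48], [0, 2.73], [-2.66, 2.66]. Speed limits (rad/s): [2.39, 2.39, 2.79, 3.14, 3.14, 3.14].

## Interface

Orientations are given as a rotation vector (axis times angle).
In Python, from plant import read_state, read_camera, close_job, tips_ahead gives the robot as it stands. The module is installed in compiled form; this text tells all that it offers.
- The arm moves only by the tool move_arm, never from a script. Its argument "plan" is a list of rows, each a list of 7 numbers: the turn, a rotation vector about the tool's x, y, z in units of 6 degrees (1.0 is 6 degrees), then the shift along the tool's x, y, z in units of 25 mm (1.0 is 25 mm), then the finger opening in mm, from 0 to 93. A call has exactly 10 rows; each row shifts and turns the commanded pose from where the row before left it, along the tool's axes as they then stand; what a row does not reach is not made up. A row lasts 1/10 s, in which the tool goes at most 50 mm and 8.59 degrees, less where a joint would pass 70% of its speed; a pose out of reach is approached as far as the arm can. A call is refused whole if a number of a shift passes 1 or a number of a turn 1, either way. A call with a gripper value outside its range is refused whole. The fingers move at their own pace and stop on an object; "force" is the grip in N (left out, the last holds). Time passes only in rows, so rows that do not move let the fingers close, or fill a call up. It gives the time, the measured TCP pose, the force, the opening and the grip force at its end, in the units of the state.
- read_state(): the state, without advancing time (a new reading comes with each control period).
- read_camera(name): name is "scene" or "top"; returns a dict with "frame" (420x560x3 uint8, red, green, blue), "z_map" (420x560 float32, m along the optical axis (not along the pixel's ray), 0 where there is no reading), "fx", "fy", "cx", "cy" (pixels), "distortion" ([k1, k2, p1, p2, k3] as OpenCV has them; the pictures are not rectified), "rvec" (rotation vector, rad) and "tvec" (3), from world to camera coordinates, as OpenCV has them. Camera axes: x right, y down, z forward; pixel columns grow to the right and rows downward; lengths in m; the calibration is good to about 2 mm. A picture is of the moment at which its call begins.
- close_job(): hands the job in; it is judged then, once.
The state is a dict: "t": time; "q": joint angles; "dq": joint speeds; "joint_torque": joint torques, N m; "tool_pos": TCP position; "orientation": TCP orientation; "force": force on the tool from outside, world axes, zero at the start; "wrist_torque": the same for the moment, N m; "opening": finger opening in m; "gripper_force": force on a finger pad.
Only numpy, scipy, OpenCV 4.12 (cv2) and the standard library are available. Lean on these libraries where they do the work, as an engineer would, in place of code of your own. Each camera call takes 0.05 s, during which the arm holds its last target. There are 200 camera calls.

## Task

The plates of the idli stand are stacked on their rod, but the wing nut on top is still loose: stroke its wings round and round with a fingertip, clockwise as seen from above, until the nut has run down the thread and stops snug on the top plate. Push the wings sideways, gently; never pinch the nut, and do not lift, tip or shove the stand. Leave the things around it alone.

Things in the scene. Friction and masses are not known exactly. Their poses are not given: they have to be found in the camera images.
- idli_stand: Loose steel idli stand, 1 kg, 182 mm across: foot ring, upright rod 10 mm thick, three clover-shaped plates of four 76 mm cups, all rigid. Origin on the rod's axis at the underside, z up. Top plate's upper face at 124 mm, nothing above it but nut and rod; rod's end at 170 mm. It rocks or slides if pushed sideways at the nut with over about 5 N.
- nut_wings (a point): On the rod's axis at mid-height of the dull brass wing nut's wings, 16.5 mm above its underside; x points along one wing, the other is opposite, z up. Two flat upright wings, each reaching 30 mm from the axis, 4.5 mm thick, 7 to 26 mm above the underside; hub 23 mm across, 14 mm high. Rod ends 15 to 20 mm above the wings. Turns freely (about 0.3 N at the wings), stays where left.
- wing_nut (a joint): How far the wing nut is still backed off, rad. 0 = stopped snug on the top plate (hard stop). Clockwise from above lowers the value and the nut, 2 mm per full turn. It starts between 7 and 11. At 0 the wings lie along the stand's x axis.
- dabba: Bystander: loose closed round steel canister with a pressed lid, 113 mm across, 112 mm high; origin at the centre of its underside.
- oil_bottle: Bystander: loose green glass bottle with a twist cap, 68 mm across, 210 mm high; origin at the centre of its underside.
- mortar: Bystander: loose small wooden mortar, 100 mm across, 85 mm high, with its pestle leaning in it (to 134 mm high); origin at the centre of its underside.
- tilt_bin: Bystander: loose green plastic tilt-out storage bin, 120 x 160 mm, 135 mm high, its scoop standing a little open towards its -x; origin at the centre of its underside.

How it is judged:
By the outcome, as a careful person would: the job done as asked, in the order asked, and still so for the second after the job is handed in, with the robot touching nothing.
It also fails if it takes over 72 s, if anything falls off the work surface, if the arm or the gripper's body presses on something with over 40 N, if the wrist force passes 120 N, or if a joint passes its speed limit or range.

## Working session

There is one attempt and no reset: what is moved stays moved. The work goes in short steps, Python scripts to look and compute and a tool call to move; the robot and the scene stay as the last step left them, time stands still between calls to the robot, and variables do not carry over. Pictures are saved under pics/ and viewed, at most 10 in all, crops included, and the job is handed in when it is done.

Besides the shell and the picture viewer there is one more tool, called after "Call:" by a JSON object that holds its "op" and its "data", one argument or row to a line. move_arm: Moves the arm, as the interface text tells. Its arguments: {"type":"object","properties":{"plan":{"type":"array","items":{"type":"array","items":{"type":"number"}}},"force":{"type":"number"}},"required":["plan"]}

```bash
mkdir -p pics; cat > h.py <<'E'
import numpy as np, cv2
from plant import *
def cam(n):
    c=read_camera(n); c['K']=np.array([[c['fx'],0,c['cx']],[0,c['fy'],c['cy']],[0,0,1.]]); c['D']=np.array(c['distortion'],float)
    c['R']=cv2.Rodrigues(np.array(c['rvec'],float))[0]; c['t']=np.array(c['tvec'],float).ravel(); return c
def cloud(c):
    h,w=c['z_map'].shape
    u,v=np.meshgrid(np.arange(w),np.arange(h))
    p=cv2.undistortPoints(np.stack([u,v],-1).reshape(-1,1,2).astype(np.float64),c['K'],c['D']).reshape(h,w,2)
    z=c['z_map'][...,None].astype(float)
    P=(np.concatenate([p*z,z],-1)-c['t'])@c['R']
    P[c['z_map']==0]=np.nan
    return P
def save(c,n): cv2.imwrite('pics/'+n,c['frame'][...,::-1])
E
python3 - <<'E'
from h import *
for n in('scene','top'):
    c=cam(n); save(c,n+'0.png'); print(n,-c['R'].T@c['t'])
s=read_state();print(s,tips_ahead)
E
```

```text
scene [1.08901075 0.20553528 0.8508274 ]
top [0.43812601 0.00930704 1.29025658]
{'t': 0.1, 'q': array([ 1.09456636e+00,  1.31064355e-01,  1.48913045e+00, -7.77390088e-07,
        1.52300695e+00, -8.53849023e-02]), 'dq': array([ 2.40381541e-04, -3.12820022e-04, -2.93079223e-03, -9.49699082e-05,
       -6.43621778e-04,  2.94362120e-03]), 'joint_torque': array([ 6.62559105e-04, -5.61339319e+01, -4.93096733e+01,  7.70071498e-02,
        2.90449045e-02, -8.91262266e-05]), 'tool_pos': array([0.2283329 , 0.55433732, 0.22872698]), 'orientation': array([-6.09951045e-01, -3.08135705e+00,  2.42855287e-03]), 'force': array([-0.44751812,  0.03859452,  0.48016351]), 'wrist_torque': array([ 0.03624037, -0.00307016, -0.04334544]), 'gripper_force': 0.0, 'opening': 0.09294169767163443} 0.011
```

View pics/top0.png

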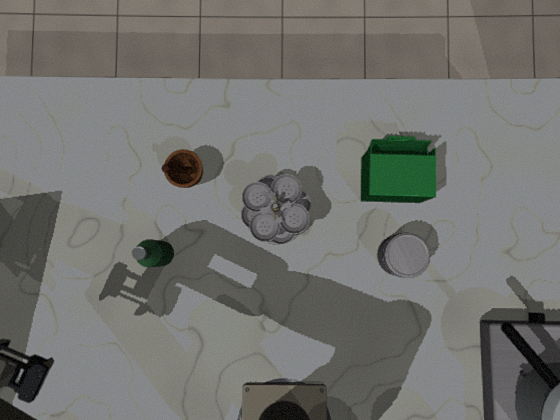

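View pics/scene0.png

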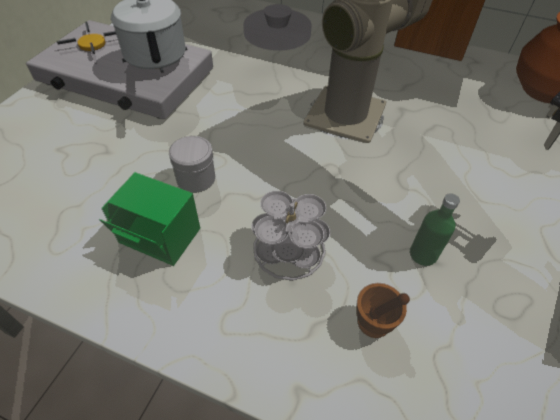

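The top view shows the stand with its nut near (276,209), the bottle at (150,253), the mortar at (183,168), the dabba at (404,254) and the bin at (400,170). In the scene view the brass nut is near (291,212). Next I measure the stand and nut from depth.

```bash
python3 - <<'E'
from h import *
out=[]
C={n:cam(n) for n in('scene','top')}
for n in C:
    c=C[n];P=cloud(c)
    cx,cy=(276,209) if n=='top' else (291,212)
    x0=P[cy-60:cy+60,cx-60:cx+60].reshape(-1,3); 
    m=(x0[:,2]>.105)&(x0[:,2]<.13)
    ctr,r=cv2.minEnclosingCircle(x0[m][:,:2].astype(np.float32)); print(n,'plate',ctr,r,m.sum(),x0[m].mean(0))
    hi=x0[(x0[:,2]>.128)]; print('hi',len(hi),hi.min(0),hi.max(0),hi.mean(0)) if len(hi) else 0
    hsv=cv2.cvtColor(c['frame'],cv2.COLOR_RGB2HSV); 
    b=np.zeros(hsv.shape[:2],bool); b[cy-30:cy+30,cx-30:cx+30]=1
    b&=(hsv[...,0]>8)&(hsv[...,0]<32)&(hsv[...,1]>60)
    print('brass',b.sum(),np.round(np.c_[np.argwhere(b)[:,::-1],P[b]*1000])[:60].astype(int).tolist())
    cr=c['frame'][cy-45:cy+45,cx-60:cx+60,::-1]; out.append(cv2.resize(cr,None,fx=6,fy=6,interpolation=cv2.INTER_CUBIC)[:,:]) 
o=np.vstack([cv2.resize(q,(400,300)) for q in out]); cv2.imwrite('pics/c0.png',np.clip(o*1.6,0,255))
E
```

```text
scene plate (0.5552990436553955, 0.025661442428827286) 0.09077674150466919 2947 [0.55371726 0.02514715 0.11555315]
hi 153 [ 0.52727497 -0.05375025  0.12803769] [0.60612081 0.03701341 0.17187661] [0.56012662 0.02650945 0.14723872]
brass 59 [[296, 202, 533, 28, 152], [295, 203, 537, 27, 154], [296, 203, 534, 29, 151], [295, 204, 537, 27, 150], [296, 204, 534, 29, 147], [295, 205, -9223372036854775808, -9223372036854775808, -9223372036854775808], [295, 206, 539, 28, 146], [294, 213, 555, 32, 141], [288, 214, 562, 21, 141], [289, 214, 562, 23, 142], [294, 214, 557, 33, 141], [288, 215, 573, 25, 152], [289, 215, 571, 27, 151], [290, 215, 564, 27, 142], [291, 215, 562, 28, 141], [292, 215, 561, 30, 140], [293, 215, 560, 32, 140], [294, 215, 559, 34, 140], [295, 215, 552, 34, 132], [287, 216, 575, 24, 150], [288, 216, 576, 26, 153], [289, 216, 573, 27, 149], [290, 216, 566, 27, 141], [291, 216, 563, 29, 138], [292, 216, 562, 31, 139], [293, 216, 562, 33, 139], [294, 216, 558, 34, 136], [295, 216, 557, 36, 136], [287, 217, 580, 26, 154], [288, 217, 579, 27, 153], [289, 217, 573, 28, 146], [2
[... 1662 characters left out ...]
 [274, 209, 550, 27, 142], [275, 209, 550, 24, 140], [276, 209, 550, 22, 136], [277, 209, 550, 20, 141], [278, 209, 551, 17, 132], [273, 210, 548, 29, 137], [274, 210, 547, 27, 146], [275, 210, 547, 24, 141], [276, 210, 548, 22, 132], [277, 210, 548, 20, 135], [274, 211, 545, 27, 144], [275, 211, 545, 24, 143], [276, 211, 546, 22, 132], [275, 212, 542, 24, 151], [275, 213, 539, 24, 151], [275, 214, 537, 24, 150], [275, 215, 534, 24, 153], [275, 216, 532, 24, 151], [274, 217, 530, 27, 150], [275, 217, 530, 24, 149]]<stdin>:14: RuntimeWarning: invalid value encountered in cast
[ WARN:0@5.521] global loadsave.cpp:1063 imwrite_ Unsupported depth image for selected encoder is fallbacked to CV_8U.
```

View pics/c0.png

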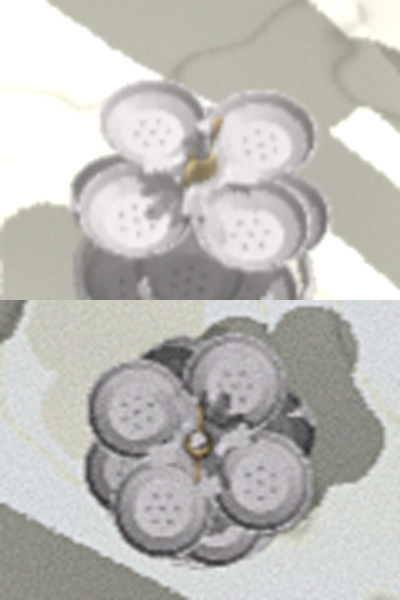

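Brass pixels put the axis at about (0.556, 0.0255), with the wings along world x and their top near 0.153. All of that matches the given sizes. I'll straddle the nut with part-open fingers, which won't clamp it, and turn the tool about its axis so each finger pushes one wing and the side forces cancel. First I work out the approach.

```bash
cat >> h.py <<'E'
from scipy.spatial.transform import Rotation as Ro
AX=np.array([.556,.0255])
def rep(z=None):
    s=read_state(); R=Ro.from_rotvec(s['orientation']).as_matrix(); y=R[:,1]
    print('t %.2f q6 %.3f pos %s yaw_y %.1f z-axis %s F %s Tz %.3f open %.4f'%(s['t'],s['q'][5],s['tool_pos'].round(4),np.degrees(np.arctan2(y[1],y[0])),R[:,2].round(3),s['force'].round(2),s['wrist_torque'][2],s['opening']))
    d=np.array([*AX,z if z else s['tool_pos'][2]])-s['tool_pos']
    print('shift units tool axes',(R.T@d/.025).round(3)); return s
E
python3 - <<'E'
from h import *
rep(.30)
c=cam('top');P=cloud(c)
for n,(u,v) in dict(bottle=(140,253),mortar=(183,168)).items(): print(n,P[v-3:v+4,u-3:u+4].reshape(-1,3).mean(0).round(3))
# precise axis & wing: ray cast brass on plane z=.153 (wing top)
hsv=cv2.cvtColor(c['frame'],cv2.COLOR_RGB2HSV);b=np.zeros(hsv.shape[:2],bool);b[190:225,265:290]=1
b&=(hsv[...,0]>8)&(hsv[...,0]<32)&(hsv[...,1]>60)
uv=np.argwhere(b)[:,::-1].astype(float)
r=np.c_[cv2.undistortPoints(uv.reshape(-1,1,2),c['K'],c['D'])[:,0],np.ones(len(uv))]@c['R'];o=-c['R'].T@c['t']
X=o+r*((.150-o[2])/r[:,2])[:,None]
w=abs(X[:,0]-.556)>.012
print('wing pts',X[w][:,:2].round(3).tolist(),'mid x',(X[:,0].max()+X[:,0].min())/2,'mean y',X[w,1].mean())
E
```

```text
t 0.20 q6 -0.085 pos [0.2284 0.5545 0.229 ] yaw_y 67.6 z-axis [-0.    -0.001 -1.   ] F [-0.36  0.09 -0.04] Tz 0.031 open 0.0930
shift units tool axes [-20.177 -14.575  -2.826]
bottle [0.442 0.326 0.211]
mortar [0.663 0.266 0.059]
wing pts [[0.58, 0.022], [0.578, 0.025], [0.578, 0.022], [0.576, 0.025], [0.576, 0.022], [0.573, 0.025], [0.573, 0.022], [0.571, 0.025], [0.568, 0.025], [0.542, 0.024], [0.539, 0.024], [0.537, 0.024], [0.535, 0.024], [0.532, 0.024], [0.53, 0.024]] mid x 0.5551223023022709 mean y 0.02381234455529746
```

Call:
{"op": "move_arm", "data": {
  "plan": [
    [0,0,0,0,0,-0.9,40],
    [0,0,0,0,0,-0.9,40],
    [0,0,0,-0.5,-0.36,-0.5,40],
    [0,0,0,-1,-0.72,-0.5,40],
    [0,0,0,-1,-0.72,0,40],
    [0,0,0,-1,-0.72,0,40],
    [0,0,0,-1,-0.72,0,40],
    [0,0,0,-1,-0.72,0,40],
    [0,0,0,-1,-0.72,0,40],
    [0,0,0,-1,-0.72,0,40]
  ],
  "force": 3
}}

```text
t: 1.25
tool_pos: [0.3511, 0.3564, 0.2993]
orientation: [0.61, 3.082, -0.001]
force: [0.1, -0.5, 0.3]
opening: 0.0403
gripper_force: 0.0
```

Call:
{"op": "move_arm", "data": {
  "plan": [
    [0,0,0,-1,-0.72,0,40],
    [0,0,0,-1,-0.72,0,40],
    [0,0,0,-1,-0.72,0,40],
    [0,0,0,-1,-0.72,0,40],
    [0,0,0,-1,-0.72,0,40],
    [0,0,0,-1,-0.72,0,40],
    [0,0,0,-1,-0.72,0,40],
    [0,0,0,-1,-0.72,0,40],
    [0,0,0,-1,-0.72,0,40],
    [0,0,0,-1,-0.72,0,40]
  ]
}}

```text
t: 2.25
tool_pos: [0.5132, 0.0947, 0.2994]
orientation: [-0.611, -3.082, 0.001]
force: [0.3, 0.3, -0.3]
opening: 0.0399
gripper_force: 0.0
```

```bash
sed -i 's/^AX=.*/AX=np.array([.5557,.0250])/' h.py; python3 - <<'E'
from h import *
rep(.20)
E
```

```text
t 2.25 q6 -1.095 pos [0.5132 0.0947 0.2994] yaw_y 67.6 z-axis [-0. -0. -1.] F [ 0.29  0.3  -0.33] Tz -0.020 open 0.0399
shift units tool axes [-2.637 -1.928  3.975]
```

Call:
{"op": "move_arm", "data": {
  "plan": [
    [0,0,0,-0.9,-0.65,0,40],
    [0,0,0,-0.9,-0.65,0,40],
    [0,0,0,-0.6,-0.45,0,40],
    [0,0,0,-0.24,-0.18,0.5,40],
    [0,0,0,0,0,1,40],
    [0,0,0,0,0,1,40],
    [0,0,0,0,0,1,40],
    [0,0,0,0,0,0.5,40],
    [0,0,0,0,0,0,40],
    [0,0,0,0,0,0,40]
  ]
}}

```text
t: 3.25
tool_pos: [0.5558, 0.0274, 0.2002]
orientation: [0.609, 3.082, 0.0]
force: [-0.3, 0.2, 0.2]
opening: 0.04
gripper_force: 0.0
```

```bash
python3 - <<'E'
from h import *
rep(.153)
c=cam('scene'); t=c['frame'][150:290,215:385,::-1]
cv2.imwrite('pics/a1.png',np.clip(cv2.resize(t,None,fx=4,fy=4,interpolation=cv2.INTER_CUBIC).astype(float)*1.5,0,255).astype(np.uint8))
E
```

```text
t 3.25 q6 -1.223 pos [0.5558 0.0274 0.2002] yaw_y 67.6 z-axis [ 0.  0. -1.] F [-0.26  0.19  0.18] Tz -0.033 open 0.0400
shift units tool axes [-0.034 -0.09   1.888]
```

View pics/a1.png

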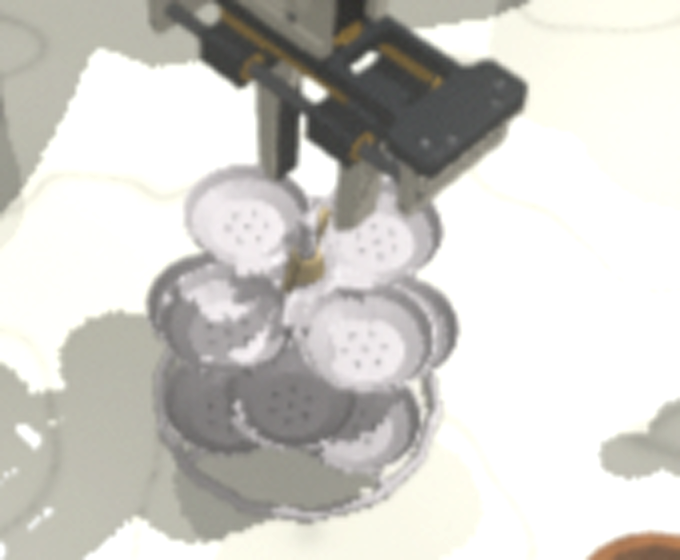

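The fingers, at (285,150) and (350,210) in the crop, straddle the rod near (312,235), and the wings point across the gap. I lower to a tip height of 142 mm and start turning.

Call:
{"op": "move_arm", "data": {
  "plan": [
    [0,0,0,-0.03,-0.09,0.2,40],
    [0,0,0,0,0,0.5,40],
    [0,0,0,0,0,0.5,40],
    [0,0,0,0,0,0.5,40],
    [0,0,0,0,0,0.19,40],
    [0,0,0,0,0,0,40],
    [0,0,0.5,0,0,0,40],
    [0,0,0.5,0,0,0,40],
    [0,0,0.5,0,0,0,40],
    [0,0,0.5,0,0,0,40]
  ]
}}

```text
t: 4.3
tool_pos: [0.5559, 0.0247, 0.153]
orientation: [0.932, 2.999, 0.0]
force: [0.3, 0.4, -0.7]
opening: 0.0401
gripper_force: 0.0
```

Call:
{"op": "move_arm", "data": {
  "plan": [
    [0,0,0.8,0,0,0,40],
    [0,0,0.8,0,0,0,40],
    [0,0,0.8,0,0,0,40],
    [0,0,0.8,0,0,0,40],
    [0,0,0.8,0,0,0,40],
    [0,0,0.8,0,0,0,40],
    [0,0,0.8,0,0,0,40],
    [0,0,0.8,0,0,0,40],
    [0,0,0.8,0,0,0,40],
    [0,0,0.8,0,0,0,40]
  ]
}}

```text
t: 5.3
tool_pos: [0.5559, 0.0248, 0.153]
orientation: [2.073, 2.36, 0.001]
force: [-0.2, -0.1, -0.2]
opening: 0.04
gripper_force: 0.1
```

```bash
python3 - <<'E'
from h import *
rep(.153)
c=cam('scene'); t=c['frame'][150:290,215:385,::-1]
cv2.imwrite('pics/a2.png',np.clip(cv2.resize(t,None,fx=4,fy=4,interpolation=cv2.INTER_CUBIC).astype(float)*1.5,0,255).astype(np.uint8))
E
```

```text
t 5.30 q6 -0.177 pos [0.5559 0.0248 0.153 ] yaw_y 7.4 z-axis [ 0.001  0.    -1.   ] F [-0.17 -0.08 -0.23] Tz -0.025 open 0.0400
shift units tool axes [ 0.008 -0.008 -0.   ]
```

View pics/a2.png

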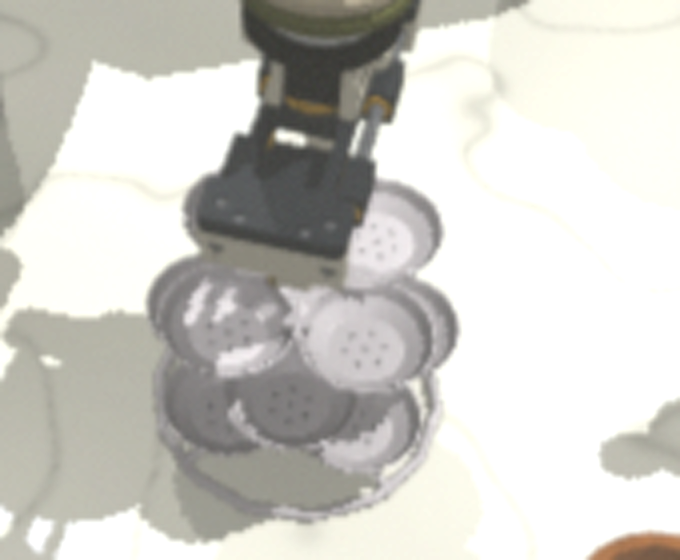

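The gripper hides the nut here. Forces are near zero and the stand hasn't moved, so I continue the sweep.

Call:
{"op": "move_arm", "data": {
  "plan": [
    [0,0,1,0,0,0,40],
    [0,0,1,0,0,0,40],
    [0,0,1,0,0,0,40],
    [0,0,1,0,0,0,40],
    [0,0,1,0,0,0,40],
    [0,0,1,0,0,0,40],
    [0,0,1,0,0,0,40],
    [0,0,1,0,0,0,40],
    [0,0,1,0,0,0,40],
    [0,0,1,0,0,0,40]
  ]
}}

```text
t: 6.35
tool_pos: [0.5559, 0.0248, 0.1529]
orientation: [2.975, 1.009, 0.001]
force: [-0.2, -0.4, 0.2]
opening: 0.0401
gripper_force: 0.1
```

```bash
python3 - <<'E'
from h import *
rep(.153)
c=cam('scene'); t=c['frame'][150:290,215:385,::-1]
cv2.imwrite('pics/a3.png',np.clip(cv2.resize(t,None,fx=4,fy=4,interpolation=cv2.INTER_CUBIC).astype(float)*1.5,0,255).astype(np.uint8))
E
```

```text
t 6.35 q6 0.869 pos [0.5559 0.0248 0.1529] yaw_y -52.5 z-axis [ 0.001  0.    -1.   ] F [-0.23 -0.36  0.16] Tz -0.041 open 0.0401
shift units tool axes [-0.002 -0.012 -0.003]
```

View pics/a3.png

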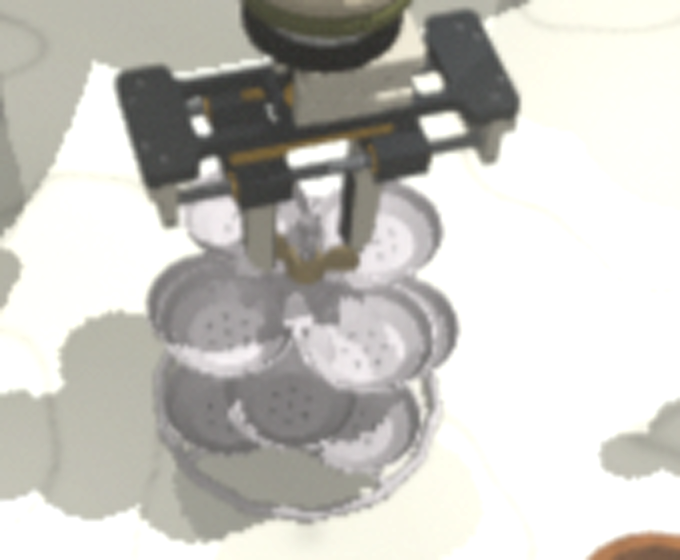

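The nut is turning: its wings lie across the image at (280,252) to (352,258), roughly -80°, with a finger behind each. I continue.

Call:
{"op": "move_arm", "data": {
  "plan": [
    [0,0,0.9,0,0,0,40],
    [0,0,0.9,0,0,0,40],
    [0,0,0.9,0,0,0,40],
    [0,0,0.9,0,0,0,40],
    [0,0,0.9,0,0,0,40],
    [0,0,0.9,0,0,0,40],
    [0,0,0.9,0,0,0,40],
    [0,0,0.9,0,0,0,40],
    [0,0,0.9,0,0,0,40],
    [0,0,0.9,0,0,0,40]
  ]
}}

```text
t: 7.4
tool_pos: [0.5559, 0.0247, 0.1528]
orientation: [-3.109, 0.448, -0.001]
force: [0.7, 0.4, 0.5]
opening: 0.0401
gripper_force: 0.1
```

Call:
{"op": "move_arm", "data": {
  "plan": [
    [0,0,0.95,0,0,0,40],
    [0,0,0.95,0,0,0,40],
    [0,0,0.95,0,0,0,40],
    [0,0,0.95,0,0,0,40],
    [0,0,0.95,0,0,0,40],
    [0,0,0.95,0,0,0,40],
    [0,0,-0.5,0,0,0,40],
    [0,0,0,0,0,-0.3,40],
    [0,0,0,0,0,-0.4,40],
    [0,0,0,0,0,-0.3,40]
  ]
}}

```text
t: 8.4
tool_pos: [0.5561, 0.0247, 0.1791]
orientation: [-2.874, 1.267, -0.002]
force: [-0.2, 0.1, 0.6]
opening: 0.0403
gripper_force: 0.0
```

Call:
{"op": "move_arm", "data": {
  "plan": [
    [0,0,-1,0,0,0,40],
    [0,0,-1,0,0,0,40],
    [0,0,-1,0,0,0,40],
    [0,0,-1,0,0,0,40],
    [0,0,-1,0,0,0,40],
    [0,0,-1,0,0,0,40],
    [0,0,-1,0,0,0,40],
    [0,0,-1,0,0,0,40],
    [0,0,-1,0,0,0,40],
    [0,0,-1,0,0,0,40]
  ]
}}

```text
t: 9.4
tool_pos: [0.556, 0.0247, 0.1785]
orientation: [3.122, 0.347, 0.002]
force: [-0.9, 0.4, -0.6]
opening: 0.0399
gripper_force: 0.0
```

Call:
{"op": "move_arm", "data": {
  "plan": [
    [0,0,-1,0,0,0,40],
    [0,0,-1,0,0,0,40],
    [0,0,-1,0,0,0,40],
    [0,0,-1,0,0,0,40],
    [0,0,-1,0,0,0,40],
    [0,0,-1,0,0,0,40],
    [0,0,-1,0,0,0,40],
    [0,0,-1,0,0,0,40],
    [0,0,-1,0,0,0,40],
    [0,0,-1,0,0,0,40]
  ]
}}

```text
t: 10.4
tool_pos: [0.556, 0.0247, 0.1785]
orientation: [2.53, 1.861, 0.002]
force: [-0.0, 1.0, 0.3]
opening: 0.0401
gripper_force: 0.0
```

Call:
{"op": "move_arm", "data": {
  "plan": [
    [0,0,-1,0,0,0,40],
    [0,0,-1,0,0,0,40],
    [0,0,-1,0,0,0,40],
    [0,0,-1,0,0,0,40],
    [0,0,-1,0,0,0,40],
    [0,0,-1,0,0,0,40],
    [0,0,-1,0,0,0,40],
    [0,0,-1,0,0,0,40],
    [0,0,-1,0,0,0,40],
    [0,0,-1,0,0,0,40]
  ]
}}

```text
t: 11.4
tool_pos: [0.556, 0.0247, 0.1785]
orientation: [1.261, 2.876, 0.001]
force: [-0.0, 0.0, 0.4]
opening: 0.04
gripper_force: 0.0
```

```bash
python3 - <<'E'
from h import *
rep(.153)
c=cam('scene'); t=c['frame'][150:290,215:385,::-1]
cv2.imwrite('pics/a4.png',np.clip(cv2.resize(t,None,fx=4,fy=4,interpolation=cv2.INTER_CUBIC).astype(float)*1.5,0,255).astype(np.uint8))
hsv=cv2.cvtColor(c['frame'],cv2.COLOR_RGB2HSV);P=cloud(c)
b=np.zeros(hsv.shape[:2],bool);b[185:240,265:320]=1
b&=(hsv[...,0]>8)&(hsv[...,0]<32)&(hsv[...,1]>60)&(abs(P[...,2]-.143)<.012)
p=P[b][:,:2]*1000; print(len(p),(p-AX*1000).round().astype(int).tolist())
E
```

```text
t 11.40 q6 -0.792 pos [0.556  0.0247 0.1785] yaw_y 42.7 z-axis [ 0.001 -0.    -1.   ] F [-0.01  0.04  0.36] Tz 0.001 open 0.0400
shift units tool axes [ 0.017 -0.002  1.02 ]
36 [[7, -4], [8, -1], [6, 1], [6, 3], [5, 5], [4, 7], [2, 9], [7, -3], [17, 3], [18, 5], [9, 4], [6, 6], [4, 7], [3, 9], [-1, 10], [10, -2], [20, 4], [22, 6], [9, 5], [7, 6], [5, 8], [5, 10], [24, 5], [22, 7], [9, 5], [9, 7], [5, 8], [6, 10], [27, 4], [27, 6], [23, 7], [9, 7], [27, 6], [22, 7], [28, 7], [28, 7]]
```

The wing now lies at about +13°, so it has turned roughly 167° as planned. I start the second sweep.

Call:
{"op": "move_arm", "data": {
  "plan": [
    [0,0,-0.8,0,0,0,40],
    [0,0,0,0,0,0.3,40],
    [0,0,0,0,0,0.4,40],
    [0,0,0,0,0,0.32,40],
    [0,0,0.5,0,0,0,40],
    [0,0,1,0,0,0,40],
    [0,0,1,0,0,0,40],
    [0,0,1,0,0,0,40],
    [0,0,1,0,0,0,40],
    [0,0,1,0,0,0,40]
  ]
}}

```text
t: 12.45
tool_pos: [0.555, 0.0249, 0.1507]
orientation: [-1.936, -2.472, 0.001]
force: [0.2, 0.5, -0.2]
opening: 0.0401
gripper_force: 0.2
```

Call:
{"op": "move_arm", "data": {
  "plan": [
    [0,0,1,0,0,0,40],
    [0,0,1,0,0,0,40],
    [0,0,1,0,0,0,40],
    [0,0,1,0,0,0,40],
    [0,0,1,0,0,0,40],
    [0,0,1,0,0,0,40],
    [0,0,1,0,0,0,40],
    [0,0,1,0,0,0,40],
    [0,0,1,0,0,0,40],
    [0,0,1,0,0,0,40]
  ]
}}

```text
t: 13.45
tool_pos: [0.5552, 0.0248, 0.1509]
orientation: [-2.914, -1.173, 0.001]
force: [0.1, 0.8, 0.5]
opening: 0.04
gripper_force: 0.1
```

Call:
{"op": "move_arm", "data": {
  "plan": [
    [0,0,1,0,0,0,40],
    [0,0,1,0,0,0,40],
    [0,0,1,0,0,0,40],
    [0,0,1,0,0,0,40],
    [0,0,1,0,0,0,40],
    [0,0,1,0,0,0,40],
    [0,0,1,0,0,0,40],
    [0,0,1,0,0,0,40],
    [0,0,1,0,0,0,40],
    [0,0,1,0,0,0,40]
  ]
}}

```text
t: 14.45
tool_pos: [0.5551, 0.0247, 0.1509]
orientation: [3.11, -0.441, -0.002]
force: [0.1, -1.0, 0.6]
opening: 0.0399
gripper_force: 0.1
```

```bash
python3 - <<'E'
from h import *
rep(.153)
E
```

```text
t 14.45 q6 1.805 pos [0.5551 0.0247 0.1509] yaw_y -106.1 z-axis [-0.001  0.    -1.   ] F [ 0.09 -1.03  0.62] Tz -0.030 open 0.0399
shift units tool axes [ 0.018 -0.016 -0.085]
```

Call:
{"op": "move_arm", "data": {
  "plan": [
    [0,0,0.95,0,0,0,40],
    [0,0,0.95,0,0,0,40],
    [0,0,0.95,0,0,0,40],
    [0,0,0.95,0,0,0,40],
    [0,0,0.95,0,0,0,40],
    [0,0,0.95,0,0,0,40],
    [0,0,-0.5,0,0,0,40],
    [0,0,0,0,0,-0.3,40],
    [0,0,0,0,0,-0.4,40],
    [0,0,0,0,0,-0.3,40]
  ]
}}

```text
t: 15.45
tool_pos: [0.5559, 0.0247, 0.1781]
orientation: [-2.88, 1.254, -0.001]
force: [-0.6, -0.5, 0.2]
opening: 0.0397
gripper_force: 0.0
```

Call:
{"op": "move_arm", "data": {
  "plan": [
    [0,0,-1,0,0,0,40],
    [0,0,-1,0,0,0,40],
    [0,0,-1,0,0,0,40],
    [0,0,-1,0,0,0,40],
    [0,0,-1,0,0,0,40],
    [0,0,-1,0,0,0,40],
    [0,0,-1,0,0,0,40],
    [0,0,-1,0,0,0,40],
    [0,0,-1,0,0,0,40],
    [0,0,-1,0,0,0,40]
  ]
}}

```text
t: 16.45
tool_pos: [0.5559, 0.0247, 0.1779]
orientation: [3.121, 0.361, 0.002]
force: [-0.8, -0.5, -1.1]
opening: 0.0397
gripper_force: 0.0
```

Call:
{"op": "move_arm", "data": {
  "plan": [
    [0,0,-1,0,0,0,40],
    [0,0,-1,0,0,0,40],
    [0,0,-1,0,0,0,40],
    [0,0,-1,0,0,0,40],
    [0,0,-1,0,0,0,40],
    [0,0,-1,0,0,0,40],
    [0,0,-1,0,0,0,40],
    [0,0,-1,0,0,0,40],
    [0,0,-1,0,0,0,40],
    [0,0,-1,0,0,0,40]
  ]
}}

```text
t: 17.45
tool_pos: [0.5559, 0.0247, 0.1779]
orientation: [2.521, 1.873, 0.001]
force: [-0.1, 0.9, -0.2]
opening: 0.0402
gripper_force: 0.0
```

Call:
{"op": "move_arm", "data": {
  "plan": [
    [0,0,-1,0,0,0,40],
    [0,0,-1,0,0,0,40],
    [0,0,-1,0,0,0,40],
    [0,0,-1,0,0,0,40],
    [0,0,-1,0,0,0,40],
    [0,0,-1,0,0,0,40],
    [0,0,-1,0,0,0,40],
    [0,0,-1,0,0,0,40],
    [0,0,-1,0,0,0,40],
    [0,0,-1,0,0,0,40]
  ]
}}

```text
t: 18.45
tool_pos: [0.5559, 0.0248, 0.1779]
orientation: [1.247, 2.882, 0.001]
force: [0.5, 0.7, 0.8]
opening: 0.04
gripper_force: 0.0
```

```bash
cat >> h.py <<'E'
def wing():
    c=cam('scene');hsv=cv2.cvtColor(c['frame'],cv2.COLOR_RGB2HSV);P=cloud(c)
    b=np.zeros(hsv.shape[:2],bool);b[185:240,260:325]=1
    b&=(hsv[...,0]>8)&(hsv[...,0]<32)&(hsv[...,1]>60)&(abs(P[...,2]-.143)<.012)
    p=P[b][:,:2]-AX; r=np.hypot(*p.T); p=p[(r>.014)&(r<.033)]; print('wing pts',len(p),'angles',np.sort(np.degrees(np.arctan2(p[:,1],p[:,0])).round()).tolist())
E
python3 - <<'E'
from h import *
rep(.153); wing()
c=cam('top'); g=cv2.imread('pics/top0.png',0)[165:255,230:325]
H=cv2.HoughCircles(cv2.resize(g,None,fx=6,fy=6,interpolation=cv2.INTER_CUBIC),cv2.HOUGH_GRADIENT,1,100,param1=80,param2=20,minRadius=75,maxRadius=105)
uv=(H[0][:,:2]+.5)/6-.5+[230,165]
r=np.c_[cv2.undistortPoints(uv.reshape(-1,1,2).astype(float),c['K'],c['D'])[:,0],np.ones(len(uv))]@c['R'];o=-c['R'].T@c['t']
X=(o+r*((.124-o[2])/r[:,2])[:,None])[:,:2]-AX
print(np.c_[X*1000,np.hypot(*X.T)*1000,np.degrees(np.arctan2(X[:,1],X[:,0])),H[0][:,2]/6].round(1))
E
```

```text
t 18.45 q6 -0.802 pos [0.5559 0.0248 0.1779] yaw_y 43.2 z-axis [ 0.001 -0.    -1.   ] F [0.46 0.68 0.75] Tz -0.009 open 0.0400
shift units tool axes [ 0.014 -0.001  0.994]
wing pts 13 angles [8.0, 8.0, 11.0, 12.0, 13.0, 13.0, 13.0, 14.0, 16.0, 16.0, 17.0, 17.0, 18.0]Traceback (most recent call last):
  File "<stdin>", line 5, in <module>
TypeError: 'NoneType' object is not subscriptable
```

```bash
python3 - <<'E'
from h import *
c=cam('top'); g=cv2.imread('pics/top0.png',0)[165:255,230:325]
g=cv2.convertScaleAbs(cv2.GaussianBlur(cv2.resize(g,None,fx=6,fy=6,interpolation=cv2.INTER_CUBIC),(0,0),3),alpha=1.8)
for p2 in(20,14,10):
    H=cv2.HoughCircles(g,cv2.HOUGH_GRADIENT,1,80,param1=40,param2=p2,minRadius=70,maxRadius=110)
    if H is None: continue
    uv=(H[0][:6,:2]+.5)/6-.5+[230,165]
    r=np.c_[cv2.undistortPoints(uv.reshape(-1,1,2).astype(float),c['K'],c['D'])[:,0],np.ones(len(uv))]@c['R'];o=-c['R'].T@c['t']
    X=(o+r*((.124-o[2])/r[:,2])[:,None])[:,:2]-AX
    print(p2,np.c_[X*1000,np.hypot(*X.T)*1000,np.degrees(np.arctan2(X[:,1],X[:,0])),H[0][:6,2]/6].round(1).tolist())
E
```

```text
20 [[26.8, 46.3, 53.5, 59.9, 14.3], [-42.0, 21.8, 47.3, 152.6, 16.9], [-24.7, -47.0, 53.1, -117.7, 14.9], [45.9, -26.9, 53.2, -30.4, 12.5], [-51.5, -13.3, 53.2, -165.5, 15.1], [-18.9, 48.6, 52.1, 111.2, 14.0]]
14 [[26.8, 46.3, 53.5, 59.9, 14.3], [-42.0, 21.8, 47.3, 152.6, 16.9], [-24.7, -47.0, 53.1, -117.7, 14.9], [45.9, -26.9, 53.2, -30.4, 12.5], [-53.5, -14.1, 55.3, -165.2, 14.2], [-17.6, 49.4, 52.5, 109.6, 13.6]]
10 [[26.8, 46.3, 53.5, 59.9, 14.3], [-42.0, 21.8, 47.3, 152.6, 16.9], [-24.7, -47.0, 53.1, -117.7, 14.9], [45.9, -26.9, 53.2, -30.4, 12.5], [-53.5, -14.1, 55.3, -165.2, 14.2], [-17.6, 49.4, 52.5, 109.6, 13.6]]
```

Call:
{"op": "move_arm", "data": {
  "plan": [
    [0,0,-0.8,0,0,0,40],
    [0,0,0,0,0,0.3,40],
    [0,0,0,0,0,0.4,40],
    [0,0,0,0,0,0.3,40],
    [0,0,0.5,0,0,0,40],
    [0,0,1,0,0,0,40],
    [0,0,1,0,0,0,40],
    [0,0,1,0,0,0,40],
    [0,0,1,0,0,0,40],
    [0,0,1,0,0,0,40]
  ]
}}

```text
t: 19.6
tool_pos: [0.555, 0.0248, 0.1507]
orientation: [-1.924, -2.482, 0.001]
force: [0.0, 0.9, 0.8]
opening: 0.0398
gripper_force: 0.2
```

```bash
python3 - <<'E'
from h import *
rep(.153)
E
```

```text
t 19.60 q6 -0.300 pos [0.555  0.0248 0.1507] yaw_y 14.4 z-axis [-0.001  0.    -1.   ] F [0.01 0.93 0.75] Tz -0.023 open 0.0398
shift units tool axes [-0.001  0.028 -0.091]
```

The cup directions put the stand's axes at -29° (mod 45°). The nut can therefore only stop with the tool yaw near -47, -92 or -137, and so on. I go fast to -40 and then probe slowly.

Call:
{"op": "move_arm", "data": {
  "plan": [
    [0,0,0.9,0,0,0,40],
    [0,0,0.9,0,0,0,40],
    [0,0,0.9,0,0,0,40],
    [0,0,0.9,0,0,0,40],
    [0,0,0.9,0,0,0,40],
    [0,0,0.9,0,0,0,40],
    [0,0,0.9,0,0,0,40],
    [0,0,0.9,0,0,0,40],
    [0,0,0.9,0,0,0,40],
    [0,0,0.9,0,0,0,40]
  ]
}}

```text
t: 20.6
tool_pos: [0.5551, 0.0248, 0.1508]
orientation: [-2.841, -1.339, 0.002]
force: [1.0, -0.3, 0.4]
opening: 0.0398
gripper_force: 0.1
```

```bash
python3 - <<'E'
from h import *
rep(.153); wing()
E
```

```text
t 20.60 q6 0.642 pos [0.5551 0.0248 0.1508] yaw_y -39.5 z-axis [-0.001  0.    -1.   ] F [ 1.01 -0.31  0.42] Tz 0.029 open 0.0398
shift units tool axes [ 0.02   0.014 -0.086]
wing pts 29 angles [95.0, 96.0, 96.0, 96.0, 96.0, 97.0, 98.0, 99.0, 99.0, 100.0, 100.0, 100.0, 101.0, 102.0, 102.0, 103.0, 103.0, 104.0, 104.0, 104.0, 104.0, 104.0, 105.0, 105.0, 106.0, 107.0, 107.0, 107.0, 107.0]
```

Call:
{"op": "move_arm", "data": {
  "plan": [
    [0,0,0.05,0,0,0,40],
    [0,0,0.05,0,0,0,40],
    [0,0,0.05,0,0,0,40],
    [0,0,0.05,0,0,0,40],
    [0,0,0.05,0,0,0,40],
    [0,0,0.05,0,0,0,40],
    [0,0,0.05,0,0,0,40],
    [0,0,0.05,0,0,0,40],
    [0,0,0.05,0,0,0,40],
    [0,0,0.05,0,0,0,40]
  ]
}}

```text
t: 21.65
tool_pos: [0.5556, 0.0248, 0.1519]
orientation: [2.872, 1.272, 0.0]
force: [0.5, -0.3, 0.7]
opening: 0.0399
gripper_force: 0.1
```

```bash
python3 - <<'E'
from h import *
rep(.153)
E
```

```text
t 21.65 q6 0.689 pos [0.5556 0.0248 0.1519] yaw_y -42.2 z-axis [ 0. -0. -1.] F [ 0.5  -0.26  0.68] Tz 0.050 open 0.0399
shift units tool axes [ 0.011 -0.002 -0.044]
```

Call:
{"op": "move_arm", "data": {
  "plan": [
    [0,0,0.05,0,0,0,40],
    [0,0,0.05,0,0,0,40],
    [0,0,0.05,0,0,0,40],
    [0,0,0.05,0,0,0,40],
    [0,0,0.05,0,0,0,40],
    [0,0,0.05,0,0,0,40],
    [0,0,0.05,0,0,0,40],
    [0,0,0.05,0,0,0,40],
    [0,0,0.05,0,0,0,40],
    [0,0,0.05,0,0,0,40]
  ]
}}

```text
t: 22.65
tool_pos: [0.5557, 0.0248, 0.1519]
orientation: [-2.905, -1.197, -0.0]
force: [1.6, 1.7, -0.2]
opening: 0.0401
gripper_force: 0.7
```

```bash
python3 - <<'E'
from h import *
rep(.153)
E
```

```text
t 22.65 q6 0.741 pos [0.5557 0.0248 0.1519] yaw_y -45.2 z-axis [ 0.  0. -1.] F [ 1.63  1.72 -0.17] Tz 0.078 open 0.0401
shift units tool axes [ 0.006 -0.004 -0.043]
```

Call:
{"op": "move_arm", "data": {
  "plan": [
    [0,0,0.05,0,0,0,40],
    [0,0,0.05,0,0,0,40],
    [0,0,0.05,0,0,0,40],
    [0,0,0.05,0,0,0,40],
    [0,0,0.05,0,0,0,40],
    [0,0,0.05,0,0,0,40],
    [0,0,0,0,0,0,40],
    [0,0,0,0,0,0,40],
    [0,0,0,0,0,0,40],
    [0,0,0,0,0,0,40]
  ]
}}

```text
t: 23.65
tool_pos: [0.5557, 0.0247, 0.152]
orientation: [2.923, 1.152, 0.0]
force: [5.0, 1.3, -1.2]
opening: 0.0401
gripper_force: 2.2
```

```bash
python3 - <<'E'
from h import *
rep(.153)
E
```

```text
t 23.65 q6 0.772 pos [0.5557 0.0247 0.152 ] yaw_y -47.0 z-axis [ 0. -0. -1.] F [ 4.98  1.31 -1.21] Tz 0.136 open 0.0401
shift units tool axes [ 0.009 -0.008 -0.04 ]
```

The force rises at tool yaw -46, exactly at a predicted stop: it is the hard stop. I back off, lift clear and look.

Call:
{"op": "move_arm", "data": {
  "plan": [
    [0,0,-0.4,0,0,0,40],
    [0,0,-0.6,0,0,0,40],
    [0,0,0,0,0,0,40],
    [0,0,0,0,0,-0.4,40],
    [0,0,0,0,0,-0.8,40],
    [0,0,0,0,0,-1,40],
    [0,0,0,0,0,-1,40],
    [0,0,0,0,0,-1,40],
    [0,0,0,0,0,-1,40],
    [0,0,0,0,0,-0.8,40]
  ]
}}

```text
t: 24.65
tool_pos: [0.5555, 0.0246, 0.3045]
orientation: [2.859, 1.3, 0.002]
force: [0.4, 0.3, 0.7]
opening: 0.0399
gripper_force: 0.0
```

Call:
{"op": "move_arm", "data": {
  "plan": [
    [0,0,0,0.7,0.7,0,40],
    [0,0,0,0.7,0.7,0,40],
    [0,0,0,0.7,0.7,0,40],
    [0,0,0,0.7,0.7,0,40],
    [0,0,0,0.7,0.7,0,40],
    [0,0,0,0.7,0.7,0,40],
    [0,0,0,0,0,0,40],
    [0,0,0,0,0,0,40],
    [0,0,0,0,0,0,40],
    [0,0,0,0,0,0,40]
  ]
}}

```text
t: 25.65
tool_pos: [0.7031, 0.035, 0.3029]
orientation: [2.858, 1.302, 0.001]
force: [-0.3, 0.8, -0.1]
opening: 0.04
gripper_force: 0.0
```

```bash
python3 - <<'E'
from h import *
rep(.30); wing()
a=cam('scene')['frame'][150:290,215:385,::-1]; b=cam('top')['frame'][140:280,190:360,::-1]
o=np.hstack([cv2.resize(x,None,fx=2.3,fy=2.3,interpolation=cv2.INTER_CUBIC) for x in(a,b)])
cv2.imwrite('pics/f1.png',np.clip(o.astype(float)*1.5,0,255).astype(np.uint8))
E
```

```text
t 25.65 q6 0.693 pos [0.7031 0.035  0.3029] yaw_y -41.0 z-axis [ 0.001 -0.    -1.   ] F [-0.3   0.8  -0.14] Tz 0.009 open 0.0400
shift units tool axes [-4.173 -4.186  0.113]
wing pts 25 angles [95.0, 95.0, 96.0, 96.0, 97.0, 97.0, 98.0, 98.0, 99.0, 99.0, 99.0, 100.0, 100.0, 100.0, 100.0, 100.0, 100.0, 100.0, 100.0, 100.0, 101.0, 101.0, 103.0, 104.0, 106.0]
```

View pics/f1.png

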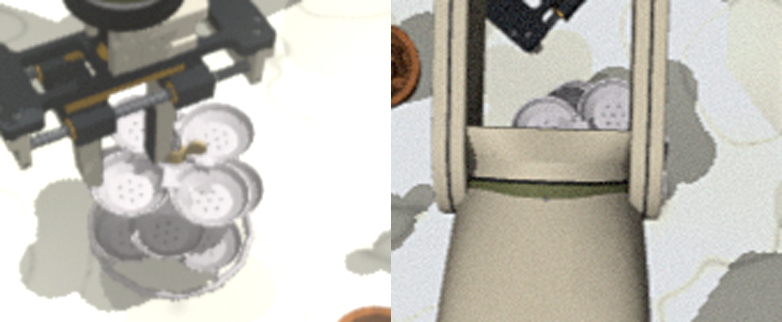

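The arm hides the nut from above, so I move it aside to check.

Call:
{"op": "move_arm", "data": {
  "plan": [
    [0,0,0,0.76,-0.66,0,40],
    [0,0,0,0.76,-0.66,0,40],
    [0,0,0,0.76,-0.66,0,40],
    [0,0,0,0.76,-0.66,0,40],
    [0,0,0,0.76,-0.66,0,40],
    [0,0,0,0.76,-0.66,0,40],
    [0,0,0,0.76,-0.66,0,40],
    [0,0,0,0.76,-0.66,0,40],
    [0,0,0,0.76,-0.66,0,40],
    [0,0,0,0.76,-0.66,0,40]
  ]
}}

```text
t: 26.8
tool_pos: [0.7035, 0.2877, 0.3023]
orientation: [2.859, 1.303, 0.0]
force: [0.4, 0.2, -0.4]
opening: 0.0398
gripper_force: 0.0
```

```bash
python3 - <<'E'
from h import *
rep(.30); wing()
c=cam('top'); f=c['frame'][...,::-1]; i=cv2.imread('pics/top0.png')
o=np.hstack([cv2.resize(x[165:255,230:325],(400,380),interpolation=cv2.INTER_CUBIC) for x in(i,f)])
cv2.imwrite('pics/f2.png',np.clip(o.astype(float)*1.5,0,255).astype(np.uint8))
P=cloud(c);x0=P[149:269,216:336].reshape(-1,3);m=(x0[:,2]>.105)&(x0[:,2]<.13)
print(cv2.minEnclosingCircle(x0[m][:,:2].astype(np.float32)))
hsv=cv2.cvtColor(c['frame'],cv2.COLOR_RGB2HSV);b=np.zeros(hsv.shape[:2],bool);b[195:225,260:295]=1
b&=(hsv[...,0]>8)&(hsv[...,0]<32)&(hsv[...,1]>60)
uv=np.argwhere(b)[:,::-1].astype(float)
r=np.c_[cv2.undistortPoints(uv.reshape(-1,1,2),c['K'],c['D'])[:,0],np.ones(len(uv))]@c['R'];o=-c['R'].T@c['t']
X=(o+r*((.147-o[2])/r[:,2])[:,None])[:,:2]-AX; X=X[np.hypot(*X.T)>.013]
print((X*1000).round().tolist()); l=cv2.fitLine(X.astype(np.float32),cv2.DIST_L2,0,.01,.01).ravel();print('wing angle',np.degrees(np.arctan2(l[1],l[0])))
E
```

```text
t 26.80 q6 1.036 pos [0.7035 0.2877 0.3023] yaw_y -41.0 z-axis [ 0.  0. -1.] F [ 0.43  0.18 -0.37] Tz 0.006 open 0.0398
shift units tool axes [-11.809   2.434   0.09 ]
wing pts 42 angles [-75.0, -72.0, -72.0, -71.0, -71.0, -71.0, -71.0, -71.0, -70.0, -70.0, -70.0, -69.0, -68.0, -68.0, -68.0, -66.0, -66.0, -65.0, -65.0, -64.0, 93.0, 94.0, 94.0, 95.0, 96.0, 97.0, 97.0, 98.0, 98.0, 98.0, 99.0, 100.0, 100.0, 100.0, 100.0, 101.0, 101.0, 102.0, 102.0, 102.0, 103.0, 103.0]
((0.5552660822868347, 0.025570634752511978), 0.09038574248552322)
[[8.0, -27.0], [6.0, -17.0], [6.0, -20.0], [6.0, -22.0], [6.0, -25.0], [6.0, -27.0], [3.0, -15.0], [3.0, -17.0], [3.0, -20.0], [-4.0, 21.0], [-4.0, 19.0], [-4.0, 16.0], [-4.0, 14.0], [-7.0, 26.0], [-7.0, 23.0], [-7.0, 21.0], [-7.0, 19.0]]
wing angle -75.39277
```

View pics/f2.png

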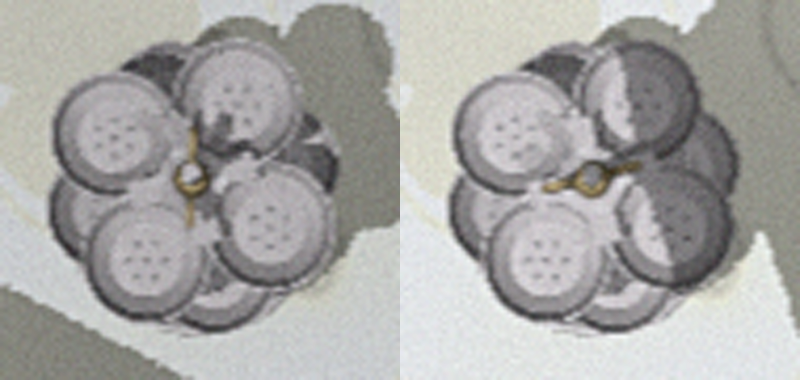

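The left half is before and the right half after. The stand and cups sit in the same place. The wings now lie at -75°, from (545,187) to (640,165), which is midway between the cup directions, where the stop was felt. I hand the job in.

```bash
python3 -c "
from plant import *
print(close_job())"
```

```text
the job is handed in; nothing more can be done
None
```

The wing nut has been run down about 1.2 turns clockwise to its hard stop, felt as about 5 N and 0.14 N m at the wrist. The stand did not move measurably, nothing around it was touched, and the job was handed in at about 27 s. I pushed with two part-open fingers, one behind each wing and not gripping, rather than with one fingertip.

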